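# Clip the sprung snap hook onto the stand's safety eye

### The job

Lift the red-gripped snap hook out of its blue block and press it down over the front bar of the steel eye on the stand until the bar has passed the sprung gate and the gate has snapped shut behind it, feeling for the bar and never pressing or pulling on it with more than 25 N. Then tug the hook gently upwards so that the shut gate pulls on the bar, to prove that it has caught, lower it until it rests on the bar, not letting it drop, and let go so that it hangs on the eye by itself. Leave everything else on the bench where it is.

Things in the scene. Friction and masses are not known exactly. Their poses are not given: they have to be found in the camera images.
- hook: Snap hook, loose, about 200 g: steel fork open at the bottom, 42 mm wide (x), 14 thick (y), 148 tall with its red grip; starts upright in the blue block. Origin: midway between the legs, level with the long leg's foot; z up to the grip, x from long leg to nose leg. Long leg x -21 to -11, z 0 to 104; nose leg x 11 to 21, z 35 to 104 mm; crown closes the gap above, its underside at z 92.
- hook_grip (a point): Middle of the red grip, hook frame (0, 0, 127 mm). The grip is 24 mm (x) by 14 mm (y), from z 104 to 148; take it across its 14 mm thickness.
- hook_seat (a point): Hook frame (0, 0, 88 mm): where the bar's axis lies when the bar is home under the crown. Rising through the hook, the axis of the 8 mm bar meets the shut gate at z 48.5, passes the gate's tip by z 79 at the latest (the gate then snaps shut below it) and meets the crown at z 88. When the hook is raised again, the bar meets the top of the shut gate at z 61.5.
- gate (a joint): Brass gate, a 5 mm rod across the gap between the legs, hinged on the long leg at hook frame x -9, z 55 and reaching to x 10.5. 0 rad = shut (level); grows as it swings up into the hook, to 1.5; it cannot swing down. Sprung shut: about 8 N up at its middle starts it and up to about 14 N carries it on; the bar passes at about 1 to 1.4 rad.
- gate_tip (a point): Where the tip of the shut gate meets the nose leg: hook frame (10, 0, 55 mm); fixed in the hook, it does not swing with the gate.
- stand: Fixed stand: white base plate 130 x 110 x 18 mm, steel column 26 mm across at x 45, 183 mm tall, and on it a clamped grey collar (48 mm across) with a rigid level steel eye pointing to the stand's -x. Origin: centre of the base's underside, z up. The collar's height varies: the axis of the eye's front bar is 115 to 160 mm above the bench, not reported, to be felt for or seen.
- eye_plumb (a point): On top of the base plate, straight below the middle of the eye's front bar: stand frame (-15, 0, 18 mm), axes as the stand's. The eye is a loop of 8 mm round steel; its front bar runs along y with 44 mm clear between the side bars, about 33 mm clear behind it. One leg of the hook goes through the eye, the other in front, either way round, hook y along the bar.
- block: Blue block, 80 x 50 x 45 mm, fixed; origin at the centre of its underside. Its 13 x 17 mm hole, 35 mm deep, holds the long leg of the hook; the nose leg stands on its top face, so the hook's origin is 10 mm above the bench. Lift the hook 40 mm to be clear.
- driver: Orange-handled screwdriver, 180 mm long, lying along its x; origin under its middle; loose bystander, leave it where it is.
- bezel: Flat black ring, 68 mm across, 8 mm high; loose bystander, leave it where it is.
- focus_knob: Black round knob, 48 mm across, 32 mm high; loose bystander, leave it where it is.
- tape: Yellow and black tape measure case, 76 x 38 x 55 mm; loose bystander, leave it where it is.
- jar: Small clear jar with a white cap, 56 mm across, 55 mm high; loose bystander, leave it where it is.
- objective: Dark steel lens barrel, 52 mm across, 60 mm high, standing; loose bystander, leave it where it is.
- flask: White bottle, 80 mm across, 170 mm high; loose bystander, leave it where it is.
Mind the look-alikes: they are no part of the job. Of the things that look like the hook, the smallest one is meant.

How it is judged:
On the way, in this order (a step that is already met when the one before it is completed fails the run):
1. the hook is lifted clear of the block (height (world z) of hook above 0.05 m), for 0.1 s.
2. the eye's bar pushes the gate open (value of joint gate above 0.9 rad and contact force between gate and stand above 1 N), for 0.02 s.
3. the gate has snapped shut and the tug pulls it against the bar with at least 2 N (value of joint gate below 0.12 rad and contact force between gate and stand above 2 N and horizontal distance between hook_seat and eye_plumb below 0.025 m), for 0.03 s.
At the end, for the whole second after the job is handed in: Hook hangs released and still (<30 mm/s) on the eye by its crown (>0.5 N), gate shut (<0.12 rad) and not touched by the eye, seat point within 25 mm horizontally of the middle of the bar and 105 to 170 mm above the bench, within 0.5 rad of upright (contact force between hook and stand above 0.5 N and contact force between gate and stand below 0.2 N and value of joint gate below 0.12 rad and horizontal distance between hook_seat and eye_plumb below 0.025 m and height (world z) of hook_seat between 0.105 and 0.17 m and angle between hook's own z axis and vertical below 0.5 rad and linear speed of hook below 0.03 m/s).
It fails at once if the hook presses or pulls on the eye or the stand with more than 25 N (contact force between hook and stand above 25 N).
It fails at once if another thing on the bench is moved by more than 25 mm (distance of any of driver, bezel, focus_knob, tape, jar, objective, flask from where it was at the start of the episode above 0.025 m).
It also fails if it takes over 69 s, if anything falls off the work surface, if the arm or the gripper's body presses on something with over 40 N, if the wrist force passes 120 N, or if a joint passes its speed limit or range.

### The arm

A 6-joint arm with a two-finger parallel gripper is mounted at the origin on the work surface. World frame = base frame: x ahead of the robot, y to its left, z up, the work surface at z = 0. Lengths are in m, angles in rad, forces in N, time in s.
With the tool pointing down it reaches from about 0.35 to 0.875 m from the base axis. Payload 4.2 kg.
Tool frame: the origin (TCP) lies at the very end of the fingers, on their centre line; the grasp point (between the pads) lies 19 mm behind it; z points along the fingers, y is the line along which they close (so a half turn about z gives the same grasp; the last joint's range is limited). The gripper opens to 85 mm and grips with 20 to 120 N. Pads are 22 mm wide; open, the fingers measure 114 mm over their backs; the gripper's body (76 mm by 85 mm) begins 54 mm behind the grasp point. The pads swing forward as they close: fully open they stand 13 mm farther back than shut.
Start: joints at [0.259, 0.385, 0.008, 0, -1.194, -0.259], TCP at [0.625, 0, 0.231] pointing down, gripper open.
Joint ranges: [-3.14, 3.14], [-1.21, 2.06], [-1.07, 1.41], [-3.16, 2.05], [-2.99, -0.16], [-3.1, 3.1]. Speed limits (rad/s): [2.79, 2.79, 3.14, 3.14, 3.14, 3.14].

### API

Orientations are given as a 3x3 rotation matrix whose columns are the frame's x, y, z axes.
In Python, from rig import robot, viewer gives the robot as it stands. The module is installed in compiled form; this text tells all that it offers.
- The arm moves only by the tool carry_out, never from a script. Its argument "rows" is a list that holds one entry, the list of rows, each a list of 4 numbers: the shift along the tool's x, y, z in units of 30 mm (1.0 is 30 mm), then the turn about the tool's z in units of 10 degrees (1.0 is 10 degrees). In form: [[[tx, ty, tz, roll], ...]]. A call has 1 to 5 rows; each row is the pose to reach, as a shift and turn from the pose commanded when the call began, along the tool's axes at that moment; what a row does not reach only later rows make up. A row lasts 1/8 s, in which the tool goes at most 62.5 mm and 10.7 degrees, less where a joint would pass 70% of its speed; a pose out of reach is approached as far as the arm can. A call with a gripper value outside its range is refused whole. "grip" is the finger opening in mm, from 0 to 85.4, set as the call begins (left out, the last holds). The fingers move at their own pace and stop on an object; "grip_force" is the grip in N (left out, the last holds). Time passes only in rows, so rows that repeat a pose let the fingers close. It gives the time, the measured TCP pose, the force, the opening and the grip force at its end, in the units of the state.
- robot.read_state(): the state, without advancing time (a new reading comes with each control period).
- viewer.capture(name): name is "scene" or "side" or "wrist"; returns a dict with "pixels" (400x640x3 uint8, blue, green, red), "z_map" (400x640 float32, m along the optical axis (not along the pixel's ray), 0 where there is no reading), "fx", "fy", "cx", "cy" (pixels), "R" (3x3) and "t" (3): a world point X has camera coordinates R X + t. Camera axes: x right, y down, z forward; pixel columns grow to the right and rows downward; lengths in m; the calibration is good to about 2 mm. A picture is of the moment at which its call begins.
- robot.sign_off(): hands the job in; it is judged then, once.
The state is a dict: "time_s": time; "joint_positions": joint angles; "qd": joint speeds; "tau": joint torques, N m; "tool_pos": TCP position; "orientation": TCP orientation; "contact_force": force on the tool from outside, world axes, zero at the start; "wrist_torque": the same for the moment, N m; "grip_width": opening from 0.0 (shut) to 1.0 (fully open); "gripper_force": force on a finger pad.
Only numpy, scipy, OpenCV 4.12 (cv2) and the standard library are available. Lean on these libraries where they do the work, as an engineer would, in place of code of your own. Each camera call takes 0.05 s, during which the arm holds its last target. There are 200 camera calls.

## Working session

There is one attempt and no reset: what is moved stays moved. The work goes in short steps, Python scripts to look and compute and a tool call to move; the robot and the scene stay as the last step left them, time stands still between calls to the robot, and variables do not carry over. Pictures are saved under pics/ and viewed, at most 10 in all, crops included, and the job is handed in when it is done.

Besides the shell and the picture viewer there is one more tool, called after "Call:" as name(argument=value, ...), one argument or row to a line, values as JSON. carry_out: Moves the arm, as the interface text tells. Its arguments: {"type":"object","properties":{"rows":{"type":"array","items":{"type":"array","items":{"type":"array","items":{"type":"number"}}}},"grip":{"type":"number"},"grip_force":{"type":"number"}},"required":["rows"]}

```bash
mkdir -p pics
cat > h.py <<'E'
import numpy as np, cv2
from rig import robot, viewer
def cap(n,f):
    c=viewer.capture(n); np.savez(f'pics/{f}.npz',**c); cv2.imwrite(f'pics/{f}.png',c['pixels']); return c
def load(f): return np.load(f'pics/{f}.npz')
def world(c):
    v,u=np.mgrid[0:400,0:640]; z=c['z_map']
    P=np.stack([(u-c['cx'])/c['fx']*z,(v-c['cy'])/c['fy']*z,z],-1)
    return (P-c['t'])@c['R']
E
python3 - <<'E'
from h import *
for n in ('scene','side'):
    c=cap(n,n+'0'); print(n,c['R'].round(3).tolist(),c['t'],c['fx'],c['cx'],c['cy'])
s=robot.read_state(); print(s)
a=cv2.imread('pics/scene0.png');b=cv2.imread('pics/side0.png')
E
```

```text
scene [[0.709, 0.705, 0.012], [0.589, -0.583, -0.559], [-0.387, 0.403, -0.829]] [-0.42922492 -0.28129337  1.68987394] 496.0293249190012 319.05499812996607 200.55560353348537
side [[0.91, -0.416, 0.004], [-0.264, -0.586, -0.766], [0.321, 0.696, -0.643]] [-0.5198034   0.25916727  0.88847233] 396.8628859910892 321.3045326919017 195.32464532476544
{'time_s': 0.1, 'joint_positions': array([ 2.58633122e-01,  3.85537442e-01,  6.72509747e-03, -4.43806448e-04,
       -1.19403059e+00, -2.58603396e-01]), 'qd': array([ 0.00054895, -0.0019627 ,  0.00513494,  0.00161761, -0.00133708,
       -0.00064249]), 'tau': array([-2.41840362e-04, -3.93318665e+01,  1.88929778e+01,  4.19793829e+00,
       -2.58899068e-03, -3.31562532e-06]), 'tool_pos': array([6.24455788e-01, 3.44372780e-05, 2.30280169e-01]), 'orientation': array([[-1.33849096e-04, -9.99997819e-01, -2.08404924e-03],
       [-9.99999983e-01,  1.34108803e-04, -1.24477600e-04],
       [ 1.24756818e-04,  2.08403254e-03, -9.99997821e-01]]), 'contact_force': array([ 0.50197739, -0.04711557, -0.71405882]), 'wrist_torque': array([ 0.0113808 ,  0.02261175, -0.02800954]), 'gripper_force': 0.0, 'grip_width': 0.9985117391788548}
```

View pics/scene0.png

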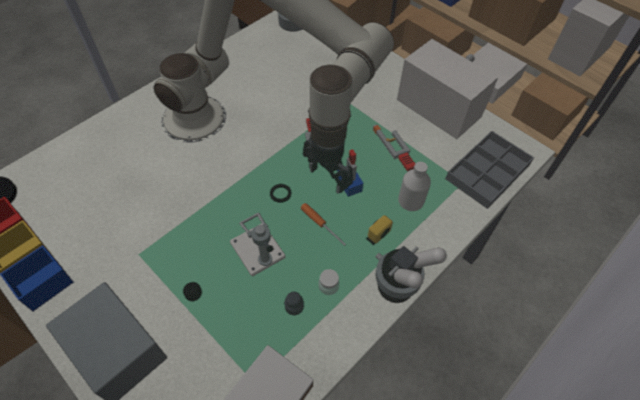

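View pics/side0.png

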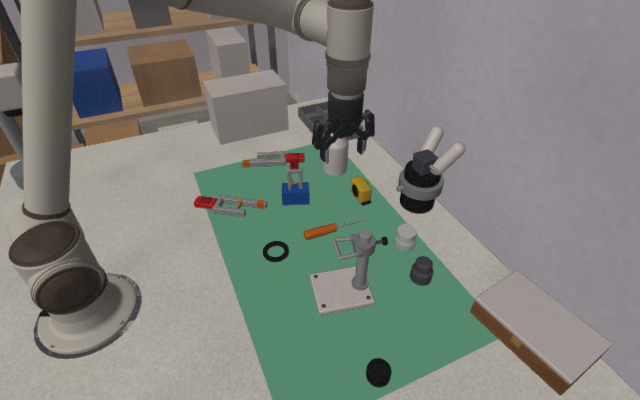

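The scene shows three hook-like things in the side view: one lying at (230,204), one lying at (275,159), and one upright in the blue block at (295,175). The upright one fits, since it is the smallest and sits in the block. I'll confirm it in a crop and measure it.

Run:
```python
from h import *
c=load('side0'); W=world(c); im=c['pixels']
a=cv2.resize(im[140:220,190:320],None,fx=6,fy=6,interpolation=cv2.INTER_CUBIC)
cv2.imwrite('pics/crop1.png',a)
b=cv2.resize(im[225:315,300:400],None,fx=6,fy=6,interpolation=cv2.INTER_CUBIC)
cv2.imwrite('pics/crop2.png',b)
def clus(c,mask,name):
    W=world(c); m=mask&(c['z_map']>0); p=W[m]; print(name,len(p),np.percentile(p,[3,50,97],axis=0).round(4).tolist())
    return p
hsv=cv2.cvtColor(im,cv2.COLOR_BGR2HSV)
blk=np.zeros((400,640),bool); blk[178:210,275:315]=1
blue=(hsv[...,0]>105)&(hsv[...,0]<128)&(hsv[...,1]>130)&blk
p=clus(c,blue,'block'); top=p[p[:,2]>.042]
print('top rect',cv2.minAreaRect((top[:,:2]*1000).astype(np.float32)))
red=((hsv[...,0]<6)|(hsv[...,0]>174))&(hsv[...,1]>130)
box=np.zeros_like(red); box[150:172,284:308]=1
p=clus(c,red&box,'red');
print(cv2.minAreaRect((p[:,:2]*1000).astype(np.float32)))
# stand, both cameras
for n,(u0,u1,v0,v1) in (('side0',(300,400,225,315)),('scene0',(222,292,205,278))):
    c=load(n); W=world(c)
    box=np.zeros_like(red); box[v0:v1,u0:u1]=1
    z=W[...,2]
    p=clus(c,box&(abs(z-.018)<.005),'plate'); r=cv2.minAreaRect((p[:,:2]*1000).astype(np.float32)); print(r, cv2.boxPoints(r).round(0).tolist())
    p=clus(c,box&(z>.1),'eye+col'); 
    p=clus(c,box&(z>.172),'coltop')
    q=W[box&(z>.1)&(z<.17)];print(np.histogram(q[:,2],bins=14))
```

```text
block 510 [[0.5223, 0.1345, 0.0048], [0.5588, 0.1532, 0.0396], [0.5966, 0.1913, 0.0464]]
top rect ((564.2172241210938, 168.41517639160156), (52.23986053466797, 76.65469360351562), 69.60313415527344)
red 211 [[0.5529, 0.1595, 0.0079], [0.5712, 0.1688, 0.1231], [0.6608, 0.3745, 0.1571]]
((600.4993286132812, 269.1637268066406), (232.49822998046875, 57.31686019897461), 68.1462173461914)
plate 2113 [[0.4761, -0.2397, 0.0138], [0.5335, -0.1862, 0.0168], [0.5963, -0.0013, 0.022]]
((608.283935546875, -128.60206604003906), (262.7193298339844, 239.12303161621094), 74.48450469970703) [[458.0, -223.0], [688.0, -287.0], [759.0, -34.0], [528.0, 30.0]]
eye+col 875 [[0.5199, -0.2169, 0.1074], [0.5712, -0.2031, 0.1552], [0.624, -0.1613, 0.182]]
coltop 124 [[0.5698, -0.2061, 0.1734], [0.5801, -0.1964, 0.181], [0.5926, -0.1843, 0.1834]]
(array([ 17,  19,  18,  16,   7,   0,   0,  11,  22,  66, 239, 122, 157,
        51]), array([0.10002707, 0.10499958, 0.1099721 , 0.11494461, 0.11991712,
       0.12488964, 0.12986215, 0.13483466, 0.13980717, 0.14477969,
       0.1497522 , 0.15472471, 0.15969723, 0.16466974, 0.16964225]))
plate 927 [[0.4768, -0.2386, 0.0139], [0.5481, -0.201, 0.0186], [0.6055, -0.1339, 0.0225]]
((540.7470703125, -180.18783569335938), (110.46233367919922, 130.5507049560547), 78.18511962890625) [[466.0, -221.0], [593.0, -248.0], [616.0, -139.0], [488.0, -113.0]]
eye+col 569 [[0.5228, -0.212, 0.1136], [0.5862, -0.1954, 0.1595], [0.6306, -0.1565, 0.1854]]
coltop 93 [[0.5733, -0.2015, 0.1733], [0.5852, -0.1901, 0.183], [0.595, -0.1786, 0.1874]]
(array([  7,   7,   8,   4,   0,   0,   0,   4,  17,  24, 105, 124,  80,
        88]), array([0.10145374, 0.1063421 , 0.11123047, 0.11611884, 0.12100721,
       0.12589558, 0.13078395, 0.13567232, 0.14056068, 0.14544905,
       0.15033742, 0.15522579, 0.16011416, 0.16500253, 0.1698909 ]))
```

View pics/crop1.png

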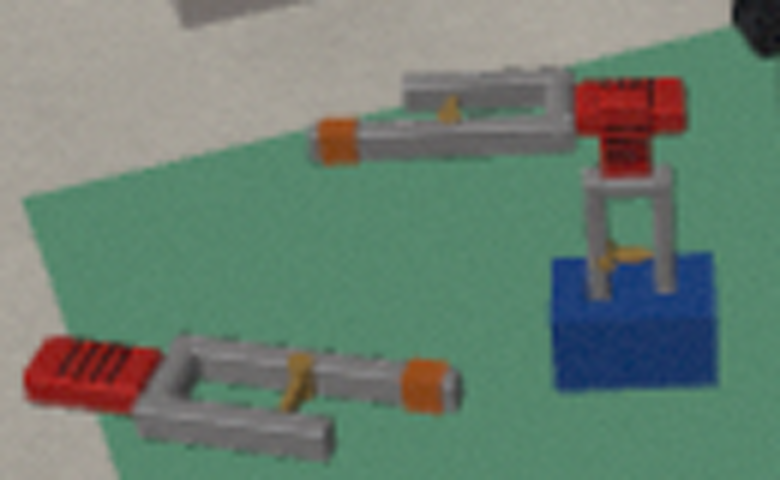

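View pics/crop2.png

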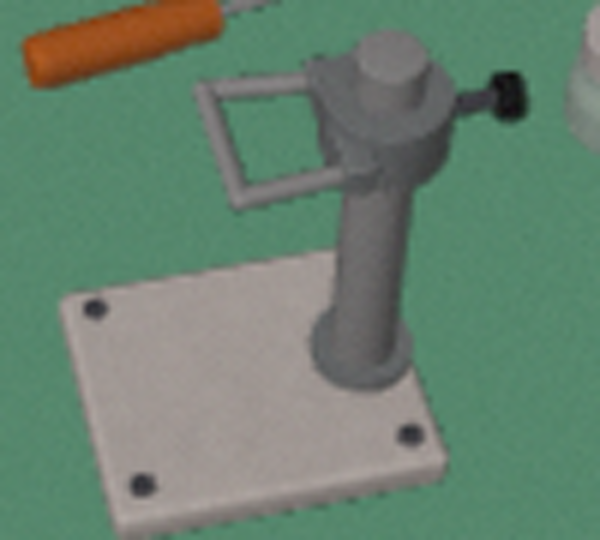

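The crop confirms it: the upright hook in the block is visibly smaller than both lying ones, which have orange feet. Its hinge and long leg are at the left of the crop (600,240). In the second crop the front bar runs from (205,88) to (240,203), which is about (334,240) to (340,259) in the full picture.

Run:
```python
from h import *
c=load('side0'); W=world(c); z=W[...,2]
def rep(m,n):
    p=W[m]; print(n,len(p),np.median(p,0).round(4)); r=cv2.minAreaRect((p[:,:2]*1000).astype(np.float32)); print(r); return p
m=np.zeros((400,640),bool); m[160:192,284:306]=1
near=np.hypot(W[...,0]-.567,W[...,1]-.168)<.04
rep(m&near&(z>.118)&(z<.165),'grip'); rep(m&near&(z>.146)&(z<.17),'grip high')
rep(m&near&(z>.098)&(z<.116),'crown'); rep(m&near&(z>.05)&(z<.098),'legs')
for n,a,b in (('side0',(334.2,239.7),(340,258.8)),):
    L=[]
    for t in np.linspace(.1,.9,12):
        u=a[0]+t*(b[0]-a[0]); v=a[1]+t*(b[1]-a[1])
        q=W[int(round(v)),int(round(u))-2:int(round(u))+3]; q=q[q[:,2]>.1]
        if len(q): L.append(q[q[:,2].argsort()][len(q)//2]); print(L[-1].round(4))
# bar by ray-plane intersect at several heights
for zz in (.145,.15,.155):
    for p in ((334.2,239.7),(340,258.8)):
        d=np.array([(p[0]-c['cx'])/c['fx'],(p[1]-c['cy'])/c['fy'],1])@c['R']; o=-c['t']@c['R']
        print(zz,(o+d*(zz-o[2])/d[2]).round(4))
s=load('scene0'); w=world(s); q=w[(w[...,2]>.12)&(abs(w[...,0]-.526)<.03)&(abs(w[...,1]+.177)<.04)]
print(np.median(q,0),len(q)); print(q[q[:,0]<.535].round(3).tolist()[:60])
```

```text
grip 75 [0.562  0.1627 0.1341]
((562.3223266601562, 162.74131774902344), (6.863697528839111, 23.02694320678711), 71.57172393798828)
grip high 2 [0.5637 0.1612 0.1471]
((563.6900024414062, 161.1639404296875), (8.37335205078125, 0.0), 147.9993133544922)
crown 74 [0.5616 0.1643 0.1098]
((563.314697265625, 167.77711486816406), (16.190956115722656, 40.45197677612305), 71.45921325683594)
legs 117 [0.5627 0.1665 0.0687]
((564.25048828125, 168.41891479492188), (17.530467987060547, 41.93499755859375), 68.5567855834961)
[ 0.5245 -0.166   0.1553]
[ 0.5276 -0.1694  0.1542]
[ 0.5264 -0.1719  0.154 ]
[ 0.5223 -0.1755  0.1533]
[ 0.5224 -0.1798  0.1544]
[ 0.5202 -0.1844  0.1538]
[ 0.5211 -0.1873  0.1532]
[ 0.5198 -0.1899  0.1534]
[ 0.5177 -0.1943  0.1527]
[ 0.5196 -0.1996  0.1542]
[ 0.5176 -0.2037  0.1532]
[ 0.5199 -0.2082  0.1537]
0.145 [ 0.5324 -0.1514  0.145 ]
0.145 [ 0.5195 -0.205   0.145 ]
0.15 [ 0.5302 -0.1556  0.15  ]
0.15 [ 0.5174 -0.2089  0.15  ]
0.155 [ 0.528  -0.1599  0.155 ]
0.155 [ 0.5153 -0.2127  0.155 ]
[ 0.52893729 -0.18256229  0.15480704] 124
[[0.528, -0.154, 0.156], [0.53, -0.153, 
[... 684 characters left out ...]
18, 0.154], [0.525, -0.179, 0.156], [0.525, -0.176, 0.154], [0.526, -0.174, 0.152], [0.529, -0.172, 0.153], [0.528, -0.169, 0.149], [0.521, -0.189, 0.158], [0.524, -0.188, 0.161], [0.523, -0.184, 0.156], [0.525, -0.183, 0.157], [0.527, -0.181, 0.156], [0.526, -0.178, 0.152], [0.528, -0.176, 0.152], [0.517, -0.193, 0.153], [0.52, -0.192, 0.156], [0.521, -0.19, 0.155], [0.524, -0.189, 0.157], [0.526, -0.187, 0.156], [0.525, -0.184, 0.152], [0.528, -0.182, 0.154], [0.516, -0.199, 0.155], [0.518, -0.197, 0.155], [0.52, -0.195, 0.155], [0.523, -0.194, 0.157], [0.524, -0.192, 0.155], [0.525, -0.189, 0.153], [0.525, -0.187, 0.15], [0.518, -0.204, 0.157], [0.52, -0.202, 0.157], [0.521, -0.2, 0.156]]
```

Call:
carry_out(
  rows=[
    [[-0.8,0.3,0,-1],[-1.6,0.6,0,-2],[-2.4,0.9,0,-3],[-3.2,1.2,0,-4],[-4.0,1.45,0,-5]],
  ],
  grip=60,
  grip_force=60,
)

```text
time_s: 0.72
tool_pos: [0.5808, 0.1207, 0.2308]
orientation: [[0.77, -0.638, -0.001], [-0.638, -0.77, -0.0], [-0.001, 0.001, -1.0]]
contact_force: [-0.5, 0.2, -0.2]
grip_width: 0.704
gripper_force: 0.0
```

```bash
cat >> h.py <<'E'
def go(x,y,z,yaw):
    "units to bring the TCP to x,y,z with the hook at yaw (deg): tool y angle = yaw-90"
    s=robot.read_state(); R=s['orientation']; d=R.T@(np.array([x,y,z])-s['tool_pos'])/.03
    a=np.degrees(np.arctan2(R[1,1],R[0,1])); r=((a-(yaw-90)+180)%360-180)/10
    print('t',round(s['time_s'],2),'pos',s['tool_pos'].round(4),'yaw',round(a+90,2),'F',s['contact_force'].round(2),'M',s['wrist_torque'].round(2),'g',round(float(s['grip_width']),3),'gf',round(float(s['gripper_force']),1),'->',d.round(3),round(r,3))
E
python3 -c "
from h import *
go(.564,.168,.2,-20)"
```

```text
t 0.72 pos [0.5808 0.1207 0.2308] yaw -39.68 F [-0.48  0.16 -0.17] M [0.02 0.   0.05] g 0.704 gf 0.0 -> [-1.437 -0.858  1.027] -1.968
```

Call:
carry_out(
  rows=[
    [[-0.7,-0.4,0.4,-1],[-1.43,-0.86,1.0,-1.97],[-1.43,-0.86,1.0,-1.97],[-1.43,-0.86,1.0,-1.97]],
  ],
)

```text
time_s: 1.23
tool_pos: [0.5655, 0.1671, 0.2015]
orientation: [[0.937, -0.348, 0.0], [-0.348, -0.937, -0.0], [0.0, 0.0, -1.0]]
contact_force: [0.1, -0.7, 0.7]
grip_width: 0.702
gripper_force: 0.0
```

```bash
python3 -c "
from h import *
c=cap('wrist','w1'); go(.564,.168,.12,-20)
W=world(c); m=(W[...,2]>.148)&(W[...,2]<.168)&(np.hypot(W[...,0]-.564,W[...,1]-.168)<.03)
p=W[m]; print(len(p), np.median(p,0) if len(p) else 0)
if len(p): print(cv2.minAreaRect((p[:,:2]*1000).astype(np.float32)))
"
```

```text
t 1.27 pos [0.5657 0.1669 0.2018] yaw -20.4 F [0.27 0.2  0.43] M [-0.01  0.04 -0.02] g 0.706 gf 0.0 -> [-0.066 -0.013  2.727] -0.04
713 [0.56688522 0.17072003 0.15741989]
((565.3035888671875, 171.276123046875), (13.894617080688477, 23.806018829345703), 69.21321868896484)
```

View pics/w1.png

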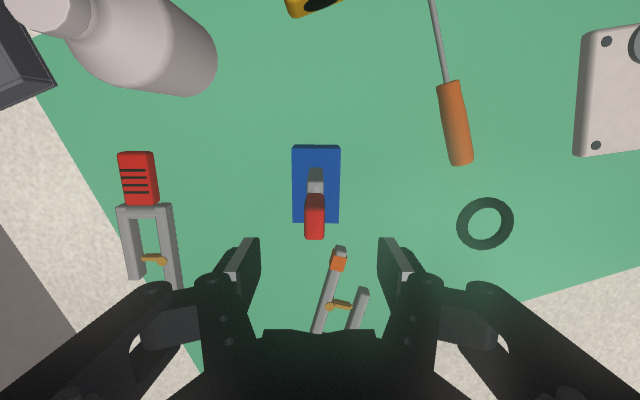

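The wrist view shows the red grip at (315,215), central between the fingers and square to them; nothing else is near the path.

Call:
carry_out(
  rows=[
    [[-0.06,-0.1,0.9,-0.04],[-0.06,-0.1,1.8,-0.04],[-0.06,-0.1,2.5,-0.04],[-0.06,-0.1,2.72,-0.04],[-0.06,-0.1,2.72,-0.04]],
  ],
)

```text
time_s: 1.9
tool_pos: [0.5651, 0.1704, 0.1201]
orientation: [[0.94, -0.341, 0.001], [-0.341, -0.94, 0.0], [0.001, -0.0, -1.0]]
contact_force: [-0.0, 0.0, 0.3]
grip_width: 0.702
gripper_force: 0.0
```

Call:
carry_out(
  rows=[
    [[0,0,0,0],[0,0,0,0],[0,0,0,0],[0,0,0,0],[0,0,0,0]],
  ],
  grip=5,
  grip_force=60,
)

```text
time_s: 2.52
tool_pos: [0.565, 0.171, 0.1206]
orientation: [[0.94, -0.34, 0.001], [-0.34, -0.94, 0.0], [0.001, -0.001, -1.0]]
contact_force: [-0.9, -0.2, 5.2]
grip_width: 0.155
gripper_force: 58.9
```

```bash
python3 -c "
from h import *
go(.565,.1705,.17,-20.4)"
```

```text
t 2.52 pos [0.565  0.171  0.1206] yaw -19.88 F [-0.9  -0.24  5.22] M [-0.07  0.23 -0.  ] g 0.155 gf 58.9 -> [ 0.007  0.015 -1.648] 0.052
```

Call:
carry_out(
  rows=[
    [[0,0,-0.4,0],[0,0,-1.2,0],[0,0,-2.2,0],[0,0,-3.2,0],[0,0,-4.2,0]],
  ],
)

```text
time_s: 3.15
tool_pos: [0.5638, 0.1706, 0.2461]
orientation: [[0.94, -0.341, -0.002], [-0.341, -0.94, -0.0], [-0.002, 0.001, -1.0]]
contact_force: [-0.6, -0.2, -2.3]
grip_width: 0.153
gripper_force: 58.7
```

Call:
carry_out(
  rows=[
    [[0,0,-0.8,0],[0,0,-1.3,0],[0,0,-1.6,0],[0,0,-1.6,0],[0,0,-1.6,0]],
  ],
)

```text
time_s: 3.78
tool_pos: [0.5641, 0.1707, 0.2925]
orientation: [[0.94, -0.341, -0.002], [-0.341, -0.94, -0.001], [-0.002, 0.002, -1.0]]
contact_force: [-1.0, 0.6, -2.2]
grip_width: 0.151
gripper_force: 58.7
```

```bash
python3 -c "
from h import *
go(.524,-.181,.295,-12.5)"
```

```text
t 3.77 pos [0.5641 0.1707 0.2925] yaw -19.91 F [-0.96  0.57 -2.15] M [-0.05  0.01  0.05] g 0.151 gf 58.7 -> [ 2.736 11.476 -0.071] -0.741
```

Call:
carry_out(
  rows=[
    [[0.2,0.9,-0.1,-0.1],[0.5,2.2,-0.1,-0.2],[0.9,3.6,-0.1,-0.3],[1.2,5.0,-0.1,-0.4],[1.5,6.4,-0.1,-0.5]],
  ],
)

```text
time_s: 4.4
tool_pos: [0.5408, -0.0264, 0.2958]
orientation: [[0.967, -0.256, -0.002], [-0.256, -0.967, -0.0], [-0.002, 0.001, -1.0]]
contact_force: [0.2, -0.1, -1.8]
grip_width: 0.153
gripper_force: 58.7
```

```bash
python3 -c "
from h import *
go(.524,-.181,.295,-12.5)"
```

```text
t 4.4 pos [ 0.5408 -0.0264  0.2958] yaw -14.86 F [ 0.2  -0.13 -1.81] M [-0.07 -0.01  0.03] g 0.153 gf 58.7 -> [0.779 5.126 0.029] -0.236
```

Call:
carry_out(
  rows=[
    [[0.2,1.4,0,-0.1],[0.4,2.8,0,-0.2],[0.6,4.1,0,-0.24],[0.78,5.0,0,-0.24],[0.78,5.0,0,-0.24]],
  ],
)

```text
time_s: 5.03
tool_pos: [0.5249, -0.1775, 0.2956]
orientation: [[0.976, -0.219, -0.002], [-0.219, -0.976, 0.0], [-0.002, 0.0, -1.0]]
contact_force: [-0.8, 0.1, -2.0]
grip_width: 0.158
gripper_force: 58.9
```

```bash
python3 -c "
from h import *
go(.524,-.181,.295,-12.5)
c=cap('wrist','w2'); cv2.imwrite('pics/w2.png',c['pixels']); c=cap('side','s2')
W=world(load('w2'));z=W[...,2]
near=np.hypot(W[...,0]-.55,W[...,1]+.19)<.08
p=W[near&(z>.173)&(z<.19)];print('col',len(p)); 
if len(p):print(np.median(p,0),cv2.minEnclosingCircle((p[:,:2]*1000).astype(np.float32)))
p=W[near&(z>.008)&(z<.024)]
print('pl',len(p),cv2.minAreaRect((p[:,:2]*1000).astype(np.float32)))
"
```

```text
t 5.03 pos [ 0.5249 -0.1775  0.2956] yaw -12.68 F [-0.81  0.11 -2.04] M [0.02 0.01 0.  ] g 0.158 gf 58.9 -> [-0.003  0.12   0.019] -0.018
col 723
[ 0.58247528 -0.19146496  0.18267302] ((582.2225341796875, -191.35302734375), 12.821198463439941)
pl 3226 ((538.7264404296875, -182.23220825195312), (109.91004943847656, 128.29684448242188), 78.19121551513672)
```

View pics/w2.png

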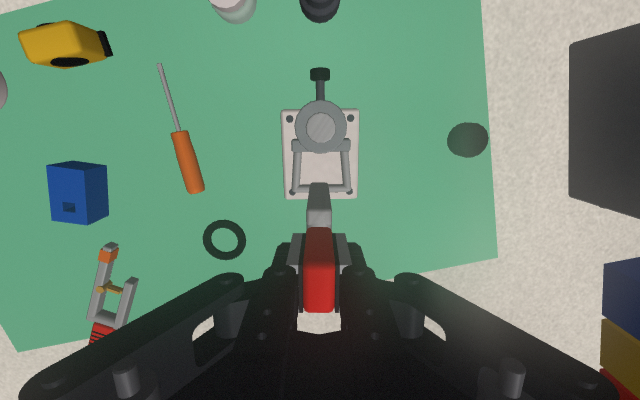

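View pics/s2.png

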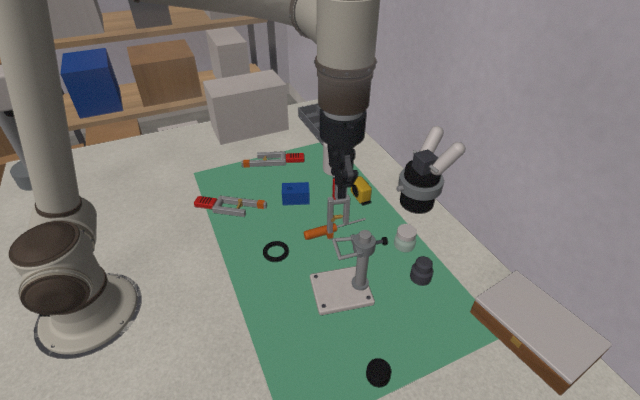

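The hook hangs upright in the gripper, and the wrist view shows the eye's side bars at (295,165) and (347,165), centred about the hook at (319,200). I'll check the hook's offset in the hand.

Run:
```python
from h import *
c=load('side0'); d=load('s2'); W=world(d); z=W[...,2]
m=np.zeros((400,640),bool); m[195:240,322:356]=1
m&=np.hypot(W[...,0]-.525,W[...,1]+.178)<.045
ax=np.array([np.cos(np.radians(-12.6)),np.sin(np.radians(-12.6))]); ay=np.array([-ax[1],ax[0]])
for lo,hi in ((.17,.19),(.19,.21),(.215,.235),(.24,.265),(.272,.284)):
    p=W[m&(z>lo)&(z<hi)]
    if len(p):
        q=p[:,:2]-[.525,-.178]; print(lo,len(p),'x',(q@ax*1000).min().round(1),(q@ax*1000).max().round(1),'y',np.percentile(q@ay*1000,[5,50,95]).round(1))
p=W[m&(z>.15)]; print('zmin',np.percentile(p[:,2],[0,1,3]))
go(.5236,-.179,.276,-11.9)
```

```text
0.17 9 x -22.1 -12.1 y [-7.2 -6.5 -4.1]
0.19 54 x -22.8 -10.4 y [-8.2 -6.1  5.7]
0.215 73 x -21.8 19.5 y [-7.6 -6.2  2.3]
0.24 148 x -21.7 20.3 y [-8.  -5.6  4.3]
0.272 77 x -21.6 18.9 y [-7.4 -6.2 -3.6]
zmin [0.15005494 0.15202702 0.15329243]
t 5.12 pos [ 0.5253 -0.1759  0.2959] yaw -12.54 F [-0.28 -0.69 -2.06] M [0.01 0.03 0.01] g 0.159 gf 58.9 -> [-0.031  0.113  0.664] -0.064
```

Call:
carry_out(
  rows=[
    [[-0.03,0.1,0.2,-0.06],[-0.03,0.1,0.7,-0.06],[-0.03,0.1,1.3,-0.06],[-0.03,0.1,1.9,-0.06],[-0.03,0.1,2.3,-0.06]],
  ],
)

```text
time_s: 5.75
tool_pos: [0.5233, -0.1782, 0.2258]
orientation: [[0.979, -0.206, -0.003], [-0.206, -0.979, 0.0], [-0.003, 0.0, -1.0]]
contact_force: [0.3, -0.1, -2.0]
grip_width: 0.157
gripper_force: 58.9
```

Call:
carry_out(
  rows=[
    [[0,0,0,0],[0,0,0.05,0],[0,0,0.1,0],[0,0,0.15,0],[0,0,0.15,0]],
  ],
)

```text
time_s: 6.38
tool_pos: [0.524, -0.1788, 0.2232]
orientation: [[0.978, -0.206, 0.0], [-0.206, -0.978, 0.0], [0.0, -0.0, -1.0]]
contact_force: [-0.2, 0.2, -1.8]
grip_width: 0.155
gripper_force: 58.9
```

```bash
python3 -c "
from h import *
go(.5236,-.179,.21,-11.9)"
```

```text
t 6.38 pos [ 0.524  -0.1788  0.2232] yaw -11.91 F [-0.23  0.15 -1.78] M [ 0.   -0.01  0.03] g 0.155 gf 58.9 -> [-0.011  0.01   0.441] -0.001
```

Call:
carry_out(
  rows=[
    [[0,0,0.06,0],[0,0,0.12,0],[0,0,0.18,0],[0,0,0.24,0],[0,0,0.24,0]],
  ],
)

```text
time_s: 7.0
tool_pos: [0.5239, -0.1788, 0.2158]
orientation: [[0.978, -0.206, -0.0], [-0.206, -0.978, 0.0], [-0.0, 0.0, -1.0]]
contact_force: [0.4, 0.4, -2.0]
grip_width: 0.157
gripper_force: 58.9
```

Call:
carry_out(
  rows=[
    [[0,0,0.05,0],[0,0,0.1,0],[0,0,0.15,0],[0,0,0.15,0]],
  ],
)

```text
time_s: 7.5
tool_pos: [0.5242, -0.1788, 0.2125]
orientation: [[0.979, -0.206, 0.001], [-0.206, -0.979, -0.001], [0.001, 0.0, -1.0]]
contact_force: [-0.7, 0.2, 4.0]
grip_width: 0.157
gripper_force: 59.9
```

Call:
carry_out(
  rows=[
    [[0,0,0.08,0],[0,0,0.16,0],[0,0,0.24,0],[0,0,0.32,0],[0,0,0.4,0]],
  ],
)

```text
time_s: 8.12
tool_pos: [0.5249, -0.1793, 0.2044]
orientation: [[0.979, -0.204, 0.004], [-0.204, -0.979, -0.003], [0.004, 0.002, -1.0]]
contact_force: [-7.7, 2.8, 18.6]
grip_width: 0.158
gripper_force: 61.7
```

Call:
carry_out(
  rows=[
    [[0,0,0.08,0],[0,0,0.16,0],[0,0,0.24,0],[0,0,0.24,0]],
  ],
)

```text
time_s: 8.62
tool_pos: [0.521, -0.1788, 0.1923]
orientation: [[0.978, -0.207, -0.007], [-0.207, -0.978, 0.0], [-0.007, 0.001, -1.0]]
contact_force: [-7.2, 0.5, 4.6]
grip_width: 0.153
gripper_force: 60.0
```

Call:
carry_out(
  rows=[
    [[0,0,0.06,0],[0,0,0.12,0],[0,0,0.18,0],[0,0,0.18,0]],
  ],
)

```text
time_s: 9.12
tool_pos: [0.5243, -0.1787, 0.1866]
orientation: [[0.979, -0.206, 0.0], [-0.206, -0.979, 0.0], [0.0, -0.0, -1.0]]
contact_force: [0.2, -0.2, -2.1]
grip_width: 0.158
gripper_force: 59.0
```

Call:
carry_out(
  rows=[
    [[0,0,0.06,0],[0,0,0.12,0],[0,0,0.17,0],[0,0,0.17,0]],
  ],
)

```text
time_s: 9.62
tool_pos: [0.524, -0.1787, 0.1816]
orientation: [[0.979, -0.206, -0.0], [-0.206, -0.979, 0.0], [-0.0, 0.0, -1.0]]
contact_force: [0.5, -0.2, -2.4]
grip_width: 0.156
gripper_force: 59.0
```

Call:
carry_out(
  rows=[
    [[0,0,-0.15,0],[0,0,-0.3,0],[0,0,-0.45,0],[0,0,-0.52,0],[0,0,-0.52,0]],
  ],
)

```text
time_s: 10.25
tool_pos: [0.5241, -0.1787, 0.1976]
orientation: [[0.979, -0.206, 0.0], [-0.206, -0.979, 0.0], [0.0, -0.0, -1.0]]
contact_force: [1.3, -0.3, -1.7]
grip_width: 0.156
gripper_force: 59.0
```

Call:
carry_out(
  rows=[
    [[0,0,-0.04,0],[0,0,-0.08,0],[0,0,-0.12,0],[0,0,-0.12,0]],
  ],
)

```text
time_s: 10.75
tool_pos: [0.5239, -0.1787, 0.2005]
orientation: [[0.978, -0.206, -0.001], [-0.206, -0.978, 0.0], [-0.001, -0.0, -1.0]]
contact_force: [0.1, -0.8, -4.2]
grip_width: 0.154
gripper_force: 58.5
```

Call:
carry_out(
  rows=[
    [[0,0,-0.02,0],[0,0,-0.05,0],[0,0,-0.05,0],[0,0,-0.05,0]],
  ],
)

```text
time_s: 11.25
tool_pos: [0.5236, -0.1786, 0.2012]
orientation: [[0.978, -0.207, -0.002], [-0.207, -0.978, 0.001], [-0.002, -0.0, -1.0]]
contact_force: [3.4, -2.2, -15.2]
grip_width: 0.157
gripper_force: 58.4
```

The tug held about 13 N, so it has caught. Now I'll lower it onto the crown.

Call:
carry_out(
  rows=[
    [[0,0,0.15,0],[0,0,0.35,0],[0,0,0.55,0],[0,0,0.75,0],[0,0,0.88,0]],
  ],
)

```text
time_s: 11.88
tool_pos: [0.5239, -0.1787, 0.1758]
orientation: [[0.979, -0.206, -0.0], [-0.206, -0.979, -0.0], [-0.0, 0.0, -1.0]]
contact_force: [-0.0, -1.7, -2.3]
grip_width: 0.154
gripper_force: 60.3
```

Call:
carry_out(
  rows=[
    [[0,0,0.02,0],[0,0,0.05,0],[0,0,0.08,0],[0,0,0.08,0]],
  ],
)

```text
time_s: 12.38
tool_pos: [0.524, -0.1788, 0.1737]
orientation: [[0.979, -0.206, 0.0], [-0.206, -0.979, -0.0], [0.0, -0.0, -1.0]]
contact_force: [0.7, -0.3, -2.8]
grip_width: 0.155
gripper_force: 60.3
```

Call:
carry_out(
  rows=[
    [[0,0,0.02,0],[0,0,0.03,0],[0,0,0.03,0]],
  ],
)

```text
time_s: 12.75
tool_pos: [0.5242, -0.1788, 0.1734]
orientation: [[0.979, -0.206, 0.001], [-0.206, -0.979, -0.0], [0.001, 0.0, -1.0]]
contact_force: [-1.3, 0.6, 2.3]
grip_width: 0.157
gripper_force: 60.8
```

Call:
carry_out(
  rows=[
    [[0,0,0,0],[0,0,0,0]],
  ],
  grip=18,
  grip_force=20,
)

```text
time_s: 13.0
tool_pos: [0.5242, -0.1788, 0.1728]
orientation: [[0.979, -0.206, 0.0], [-0.206, -0.979, -0.0], [0.0, -0.0, -1.0]]
contact_force: [-0.4, -0.3, -0.2]
grip_width: 0.208
gripper_force: 0.0
```

Call:
carry_out(
  rows=[
    [[0,0,0,0],[0,0,0,0],[0,0,0,0],[0,0,0,0]],
  ],
  grip=50,
)

```text
time_s: 13.5
tool_pos: [0.524, -0.1788, 0.1728]
orientation: [[0.979, -0.206, -0.0], [-0.206, -0.979, -0.0], [-0.0, 0.0, -1.0]]
contact_force: [0.4, -0.2, 0.4]
grip_width: 0.586
gripper_force: 0.0
```

```bash
python3 -c "
from h import *
c=cap('side','s3'); cv2.imwrite('pics/crop3.png',cv2.resize(c['pixels'][150:320,270:420],None,fx=3.5,fy=3.5)); go(.524,-.179,.27,-12)"
```

```text
t 13.55 pos [ 0.524  -0.1788  0.1728] yaw -11.9 F [-0.02  0.85  0.43] M [-0.01  0.02  0.05] g 0.589 gf 0.0 -> [ 1.000e-03  8.000e-03 -3.241e+00] 0.01
```

View pics/crop3.png

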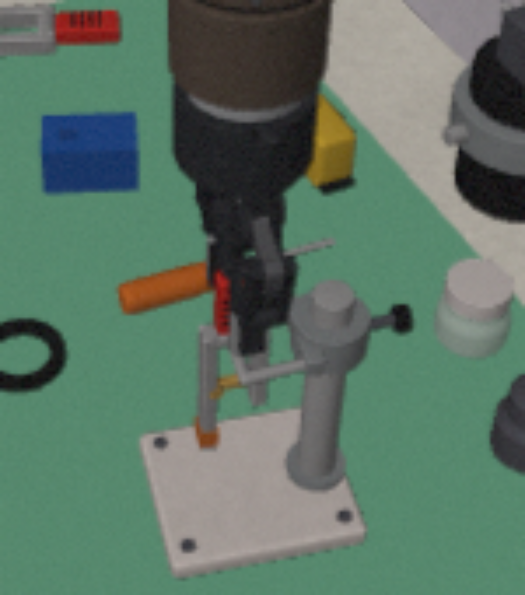

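The hook hangs on the bar at crop (225,350), with the gate level at (228,385). I'll back off straight up.

Call:
carry_out(
  rows=[
    [[0,0,-0.3,0],[0,0,-0.9,0],[0,0,-1.7,0],[0,0,-2.5,0],[0,0,-3.2,0]],
  ],
)

```text
time_s: 14.18
tool_pos: [0.5242, -0.1788, 0.2706]
orientation: [[0.979, -0.206, 0.002], [-0.206, -0.979, -0.0], [0.002, -0.0, -1.0]]
contact_force: [0.9, -0.6, -0.2]
grip_width: 0.586
gripper_force: 0.0
```

Call:
carry_out(
  rows=[
    [[0,0,0,0],[0,0,0,0],[0,0,0,0],[0,0,0,0],[0,0,0,0]],
  ],
)

```text
time_s: 14.8
tool_pos: [0.5239, -0.1787, 0.2684]
orientation: [[0.979, -0.206, -0.001], [-0.206, -0.979, 0.0], [-0.001, 0.0, -1.0]]
contact_force: [0.6, -0.2, 0.3]
grip_width: 0.587
gripper_force: 0.0
```

Call:
carry_out(
  rows=[
    [[0,0,0,0],[0,0,0,0],[0,0,0,0],[0,0,0,0],[0,0,0,0]],
  ],
)

```text
time_s: 15.42
tool_pos: [0.524, -0.1787, 0.2688]
orientation: [[0.979, -0.206, 0.0], [-0.206, -0.979, 0.0], [0.0, -0.0, -1.0]]
contact_force: [1.4, -0.3, 0.3]
grip_width: 0.588
gripper_force: 0.0
```

```bash
python3 -c "
from h import *
c=cap('side','s4');d=cap('side','s5'); print(cv2.absdiff(c['pixels'],d['pixels'])[180:300,310:380].mean()); cv2.imwrite('pics/crop4.png',cv2.resize(c['pixels'][180:310,290:410],None,fx=4.5,fy=4.5))"
```

```text
2.0068650793650793
```

View pics/crop4.png

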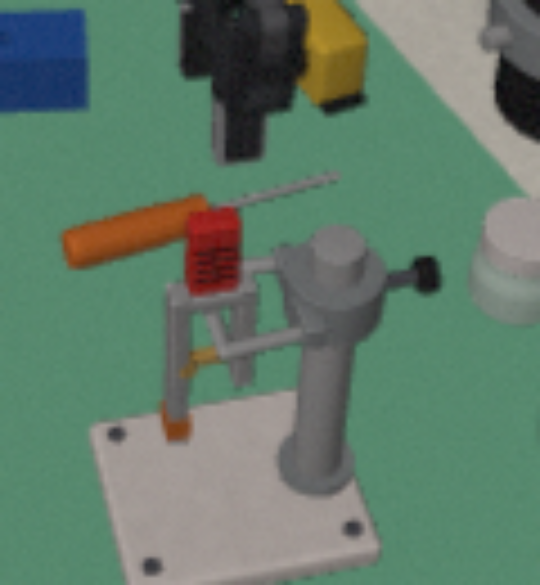

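The hook hangs upright and still: grip at crop (215,250), bar under the crown at (215,315), gate level at (200,358), and the gripper is clear.

```bash
python3 -c "
from rig import robot
print(robot.sign_off())"
```

```text
the job is handed in; nothing more can be done
None
```

The hook is snapped over the eye's front bar, tugged with about 13 N to prove the gate had caught, lowered and let go; in the last picture it hangs upright and still. The highest force read was about 20 N. The job is handed in, and sign-off returned no verdict.

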